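# Lay out the gauges and parts on their inspection pads

### The arm

A 6-joint arm with a two-finger parallel gripper is mounted at the origin on the work surface. World frame = base frame: x ahead of the robot, y to its left, z up, the work surface at z = 0. Lengths are in mm, angles in rad, forces in N, time in s.
With the tool pointing down it reaches from about 350 to 775 mm from the base axis. Payload 5.5 kg.
Tool frame: the origin (TCP) lies midway between the tips of the shut fingers; the grasp point (between the pads) lies 19 mm behind it (robot.tcp_to_grasp is the z of the grasp point in the tool frame, in mm); z points along the fingers, y is the line along which they close (so a half turn about z gives the same grasp; the last joint's range is limited). The gripper opens to 85 mm and grips with 20 to 120 N. Pads are 22 mm wide; open, the fingers measure 114 mm over their backs; the gripper's body (76 mm by 85 mm) begins 54 mm behind the grasp point. The pads swing forward as they close: fully open they stand 13 mm farther back than shut.
Start: joints at [1.12, 0.313, 0.046, 1.304, 0, 1.431], TCP at [175.872, 547.486, 231.323] pointing down, gripper open.
Joint ranges: [-2.76, 2.76], [-0.86, 1.69], [-1.03, 1.26], [-2.2, 2.34], [-1.47, 1.5], [-3.14, 3.14]. Speed limits (rad/s): [2.57, 2.57, 3.14, 3.14, 3.14, 3.14].

### API

Orientations are given as a 3x3 rotation matrix whose columns are the frame's x, y, z axes.
In Python, from workcell import robot gives the robot as it stands.
- The arm moves only by the shell command python3 -m jog 'ROWS' [FORCE]. ROWS is JSON, a list of rows, each a list of 5 numbers: the closure, from 0 (fully open) to 1 (shut), then the shift along the tool's x, y, z in m, then the turn about the tool's z in degrees. In form: [[gripper, tx, ty, tz, spin], ...]. A call has 1 to 12 rows; each row is the pose to reach, as a shift and turn from the pose commanded when the call began, along the tool's axes at that moment; what a row does not reach only later rows make up. A row lasts 1/10 s, in which the tool goes at most 50 mm and 8.59 degrees, less where a joint would pass 70% of its speed; a pose out of reach is approached as far as the arm can. A call with a gripper value outside its range is refused whole. The fingers move at their own pace and stop on an object; FORCE is the grip in N (left out, the last holds). Time passes only in rows, so rows that repeat a pose let the fingers close. It gives the time, the measured TCP pose, the force and the opening at its end, in the units of the state.
- robot.get_state(): the state, without advancing time (a new reading comes with each control period).
- robot.camera(name): name is "scene" or "top"; returns the picture (400x640x3 uint8, blue, green, red); there is no depth.
- robot.calibration(name): a dict with "fx", "fy", "cx", "cy" (pixels), "extrinsics" (4x4, takes a point from camera to world coordinates). Camera axes: x right, y up, looking along -z (the intrinsics and any distortion apply to the point x, -y, -z); pixel columns grow to the right and rows downward; lengths in mm; the calibration is good to about 2 mm. A picture is of the moment at which its call begins. calibration takes no time and is no camera call.
- robot.job_done(): hands the job in, once; it reports no verdict.
Trained networks look in the newest picture that a camera, given by its name, has taken for a name from the list of things; names that differ only in an ending like _2 or _b are one class to them, and where a whole thing is asked for, a point or a joint stands for the part that bears it (a point fixed in the world has none). Each returns a list of dicts, best first, with "confidence" (0 to 1); they miss things now and then, are a little off and sometimes report something else, mostly with a low value. They report only what shows in the picture. A call takes as long as a camera call. They do not tell look-alikes from the thing itself.
- robot.cut_out(camera, label): "region" (400x640 bool, what is visible of it) and "bbox" ([centre column, centre row, width, height] in pixels, round what is visible of it).
The state is a dict: "t": time; "joint_pos": joint angles; "joint_vel": joint speeds; "joint_efforts": joint torques, N m; "eef_pos": TCP position; "orientation": TCP orientation; "contact_force": force on the tool from outside, world axes, zero at the start; "moment": the same for the moment, N m; "opening": finger opening in mm.
Only numpy, scipy, OpenCV 4.12 (cv2) and the standard library are available. Lean on these libraries where they do the work, as an engineer would, in place of code of your own. Each camera call takes 0.05 s, during which the arm holds its last target. There are 200 camera calls.

### The job

Get the bench ready for measuring: put the V-block, the brass spool, the big ring gauge and the small ring gauge each on the white pad that shows its own black footprint, standing flat, centred on the footprint and turned to line up with it (either way round will do). Set the parts down, do not drop or tip them, and leave the black lens and the red hand stamp standing where they are.

Things in the scene. Friction and masses are not known exactly. Their poses are not given: they have to be found in the camera images.
- vblock_center (a point): Centre (half-way up) of the V-block: a loose steel block 60 mm along its x, 40 mm along its y, 40 mm high, 0.4 to 0.75 kg, with a V groove along x in its top (30 mm wide, 16 mm deep) and a red dot on each end face (+x and -x). Grip it across the flat side faces, along its y (40 mm). z up; it stands on the bench, this point 20 mm above its underside. Its two ends are alike
- spool_center (a point): Centre of the brass spool: a loose turned part lying along its x, 80 mm long, with a square middle (28 mm along x, 24 mm wide along y, 24 mm high) and a ribbed round stub of 19 mm over the ribs at each end; 0.13 to 0.24 kg. It rests on its square middle and does not roll; this point is 12 mm above its underside. Grip the middle along y (24 mm). z up. Its two ends are alike
- big_ring_center (a point): Centre (half-way up, in the bore) of the big ring gauge: a loose steel ring lying flat, 58 mm outside, 34 mm bore, 24 mm high, 0.2 to 0.4 kg. This point is 12 mm above its underside. z up; its yaw has no meaning
- small_ring_center (a point): Centre (half-way up, in the bore) of the small ring gauge: a loose steel ring lying flat, 38 mm outside, 18 mm bore, 24 mm high, 0.1 to 0.2 kg. This point is 12 mm above its underside. z up; its yaw has no meaning
- pad_vblock: White pad for the V-block, 90 x 70 x 4 mm, with a plain black rectangle, 60 mm along its x and 40 mm along its y, in the middle. Fixed to the bench in a new place each time, lying flat. Origin: centre of the underside; the top face, on which the part comes to stand, is 4 mm higher; z up, x along the rectangle's long side
- pad_spool: White pad for the spool, 100 x 48 x 4 mm, with the spool's black silhouette in the middle, 80 mm along the pad's x (square middle, narrow ribbed stubs). Fixed to the bench in a new place each time, lying flat. Origin: centre of the underside; the top face, on which the part comes to stand, is 4 mm higher; z up, x along the silhouette
- pad_big_ring: White pad for the big ring gauge, 80 x 80 x 4 mm, with a black ring of 58 mm outside and 34 mm inside in the middle. Fixed to the bench in a new place each time, lying flat. Origin: centre of the underside; the top face, on which the part comes to stand, is 4 mm higher; z up
- pad_small_ring: White pad for the small ring gauge, 60 x 60 x 4 mm, with a black ring of 38 mm outside and 18 mm inside in the middle. Fixed to the bench in a new place each time, lying flat. Origin: centre of the underside; the top face, on which the part comes to stand, is 4 mm higher; z up
- lens_center (a point): Centre of the lens: a loose black cylinder 34 mm in diameter and 40 mm high with an orange band, standing upright among the parts; this point is half-way up. To be left alone
- stamp_center (a point): Centre of the hand stamp: a loose red piece with a round 34 mm foot and a slim handle, 43 mm high in all, standing upright among the parts; this point is 21 mm above its underside. To be left alone
Things that resemble listed ones, but are neither listed nor needed, are in the scene too. Several things look just like the part that bears spool_center: the one meant starts nearest to the robot's base.

How it is judged (in metres and radians):
At the end, for the whole second after the job is handed in: Each part rests released on its own pad: centre within 12 mm of the pad's in plan, 3 mm in height, upright within 0.1 rad; V-block and spool within 0.2 rad of the footprint (either way round). Lens and stamp upright, within 15 mm of their start (horizontal distance between vblock_center and pad_vblock below 0.012 m and height (world z) of vblock_center between 0.021 and 0.027 m and angle between each of vblock_center, spool_center, big_ring_center, small_ring_center, lens_center, stamp_center's own z axis and vertical below 0.1 rad and linear speed of each of vblock, spool, big_ring, small_ring below 0.02 m/s and angle between the x axis of vblock_center and the x axis of pad_vblock, either way round below 0.2 rad and horizontal distance between spool_center and pad_spool below 0.012 m and height (world z) of spool_center between 0.013 and 0.019 m and angle between the x axis of spool_center and the x axis of pad_spool, either way round below 0.2 rad and horizontal distance between big_ring_center and pad_big_ring below 0.012 m and height (world z) of big_ring_center between 0.013 and 0.019 m and horizontal distance between small_ring_center and pad_small_ring below 0.012 m and height (world z) of small_ring_center between 0.013 and 0.019 m and distance of each of lens_center, stamp_center from where it was at the start of the episode below 0.015 m); the robot touches nothing.
It fails at once if a part is tipped over (by more than 0.7 rad) (angle between any of vblock_center, spool_center, big_ring_center, small_ring_center's own z axis and vertical above 0.7 rad).
It fails at once if a part is dropped or thrown (faster than 0.5 m/s while not in the fingers: a fall of about 13 mm) ((contact force between the fingers and vblock below 0.05 N and linear speed of vblock above 0.5 m/s) or (contact force between the fingers and spool below 0.05 N and linear speed of spool above 0.5 m/s) or (contact force between the fingers and big_ring below 0.05 N and linear speed of big_ring above 0.5 m/s) or (contact force between the fingers and small_ring below 0.05 N and linear speed of small_ring above 0.5 m/s)).
It fails at once if the black lens is shifted by more than 15 mm or knocked over (distance of lens_center from where it was at the start of the episode above 0.015 m or angle between lens_center's own z axis and vertical above 0.5 rad).
It fails at once if the red stamp is shifted by more than 15 mm or knocked over (distance of stamp_center from where it was at the start of the episode above 0.015 m or angle between stamp_center's own z axis and vertical above 0.5 rad).
It also fails if it takes over 122 s, if anything falls off the work surface, if the arm or the gripper's body presses on something with over 40 N, if the wrist force passes 120 N, or if a joint passes its speed limit or range.

## Working session

There is one attempt and no reset: what is moved stays moved. The work goes in short steps, Python scripts to look and compute and a shell command to move; the robot and the scene stay as the last step left them, time stands still between calls to the robot, and variables do not carry over. Pictures are saved under pics/ and viewed, on a budget of 14 in all, crops included, one or two more only if the job needs it, and the job is handed in when it is done.

```bash
mkdir -p pics; ls; cat > look.py <<'E'
import cv2,numpy as np,json
from workcell import robot
names=["vblock_center","spool_center","big_ring_center","small_ring_center","pad_vblock","pad_spool","pad_big_ring","pad_small_ring","lens_center","stamp_center"]
H=dict(vblock_center=40,spool_center=24,big_ring_center=24,small_ring_center=24,pad_vblock=4,pad_spool=4,pad_big_ring=4,pad_small_ring=4,lens_center=40,stamp_center=43)
def unproj(cam,uv,z):
    c=robot.calibration(cam);E=np.array(c["extrinsics"],float)
    uv=np.atleast_2d(np.array(uv,float))
    d=np.c_[(uv[:,0]-c["cx"])/c["fx"],-(uv[:,1]-c["cy"])/c["fy"],-np.ones(len(uv))]@E[:3,:3].T
    o=E[:3,3];return (o+d*((z-o[2])/d[:,2])[:,None])[:,:2]
E
python3 - <<'E'
from look import *
for cam in("top","scene"):
    im=robot.camera(cam);cv2.imwrite(f"pics/{cam}0.png",im)
    c=robot.calibration(cam);print(cam,{k:(np.round(v,3).tolist() if k=="extrinsics" else v) for k,v in c.items()})
for n in names:
    for r in robot.cut_out("top",n):
        m=r["region"].astype(np.uint8)
        ys,xs=np.nonzero(m)
        w=unproj("top",np.c_[xs,ys],H[n])
        rect=cv2.minAreaRect(w.astype(np.float32))
        print(n,round(r["confidence"],2),np.round(r["bbox"]).tolist(),"mean",w.mean(0).round(1),"rect",np.round(rect[0],1),np.round(rect[1],1),round(rect[2],1))
s=robot.get_state();print(s["t"],s["orientation"],s["opening"])
E
```

```text
pics
top {'fx': 404.04008706801636, 'fy': 404.04008706801636, 'cx': 317.66106707651375, 'cy': 201.61886458892621, 'extrinsics': [[0.004, 0.985, -0.171, 374.837], [-1.0, 0.001, -0.02, 76.917], [-0.02, 0.171, 0.985, 1008.714], [0.0, 0.0, 0.0, 1.0]]}
scene {'fx': 440.34294305750973, 'fy': 440.34294305750973, 'cx': 322.8096261283742, 'cy': 196.77516971257856, 'extrinsics': [[0.818, -0.466, 0.339, 869.823], [0.576, 0.669, -0.47, -399.685], [-0.008, 0.579, 0.815, 849.87], [0.0, 0.0, 0.0, 1.0]]}
vblock_center 0.88 [468.0, 246.0, 24.0, 27.0] mean [ 437.7 -258.2] rect [ 437.7 -258.2] [60.8 54.1] 9.6
spool_center 0.74 [196.0, 246.0, 16.0, 31.0] mean [430.7 392.3] rect [430.5 392.1] [80.2 25.7] 29.2
spool_center 0.72 [221.0, 209.0, 30.0, 16.0] mean [529.5 338.8] rect [529.3 340.6] [27.1 80.5] 14.3
spool_center 0.58 [175.0, 204.0, 33.0, 8.0] mean [540.1 453.8] rect [540.4 453.4] [79.  25.1] 80.6
big_ring_center 0.86 [318.0, 172.0, 26.0, 21.0] mean [620.7 104.3] rect [620.1 105.4] [59.3 57.7] 0.0
small_ring_center 0.53 [246.0, 171.0, 19.0, 15.0] mean [622.6 284. ] rect [622.7 284.1] [39.4 37.9] 1
[... 283 characters left out ...]
5] [80.6 80.5] 39.2
pad_big_ring 0.61 [316.0, 173.0, 25.0, 24.0] mean [624.6 104.6] rect [625.1 104.7] [60.5 56.4] 0.0
pad_small_ring 0.97 [401.0, 243.0, 27.0, 32.0] mean [ 449.2 -106. ] rect [ 449.3 -106. ] [63.3 62.8] 78.9
lens_center 0.51 [280.0, 208.0, 13.0, 16.0] mean [530.9 191.8] rect [531.  190.9] [27.1 29.4] 0.1
stamp_center 0.58 [317.0, 174.0, 23.0, 22.0] mean [616.7 103.4] rect [616.6 102.4] [55.6 51.7] 0.0
stamp_center 0.51 [431.0, 206.0, 12.0, 16.0] mean [ 531.8 -174.5] rect [ 531.6 -174.5] [28.4 31.6] 44.2
0.6 [[-9.52088407e-01  3.05822926e-01  5.25446042e-05]
 [ 3.05822931e-01  9.52088394e-01  1.57737920e-04]
 [-1.78723542e-06  1.66249790e-04 -9.99999986e-01]] 85.3100947713311
```

```bash
python3 - <<'E'
import cv2
a=cv2.imread("pics/top0.png")[130:300,130:530];cv2.imwrite("pics/v1.png",cv2.resize(a,(800,340),interpolation=cv2.INTER_CUBIC))
E
```

```text
(no output)
```

View pics/v1.png

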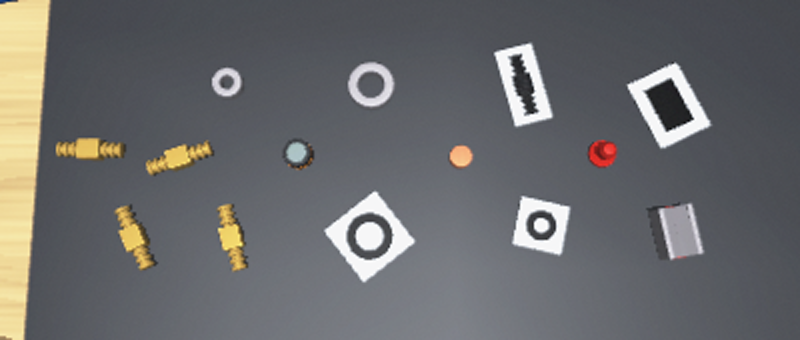

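View pics/scene0.png

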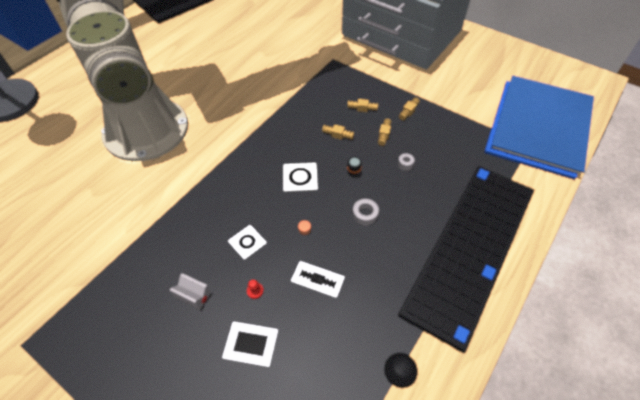

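The top crop shows four spools. The nearest to the base is at crop (231,237), or full-image (245,248), and the network missed it. The V-block is at crop (678,232) with its red ends up and down, the lens at (298,153), the stamp at (602,153), and the four pads are clear. The scene view agrees. Next I'll fit model silhouettes in both cameras.

```bash
cat > fit.py <<'E'
from look import *
from scipy.optimize import minimize
def box(x0,x1,w,z0,z1):return np.array([[x,y,z] for x in(x0,x1) for y in(-w/2,w/2) for z in(z0,z1)])
def cyl(d,h):
    a=np.linspace(0,2*np.pi,48,endpoint=False);p=np.c_[np.cos(a),np.sin(a)]*d/2
    return np.vstack([np.c_[p,0*a],np.c_[p,0*a+h]])
def xcyl(x0,x1,d,zc):
    a=np.linspace(0,2*np.pi,24,endpoint=False);p=np.c_[np.cos(a),np.sin(a)]*d/2
    return np.vstack([np.c_[0*a+x,p[:,0],p[:,1]+zc] for x in(x0,x1)])
M=dict(vblock_center=[box(-30,30,40,0,40)],spool_center=[box(-14,14,24,0,24),xcyl(-40,40,17.5,12)],
 big_ring_center=[cyl(58,24)],small_ring_center=[cyl(38,24)],pad_vblock=[box(-45,45,70,0,4)],pad_spool=[box(-50,50,48,0,4)],
 pad_big_ring=[box(-40,40,80,0,4)],pad_small_ring=[box(-30,30,60,0,4)],lens_center=[cyl(34,40)],stamp_center=[cyl(34,12),cyl(14,43)])
def proj(cam,P):
    c=robot.calibration(cam);E=np.array(c["extrinsics"],float);q=(P-E[:3,3])@E[:3,:3]
    return np.c_[c["cx"]+c["fx"]*q[:,0]/-q[:,2],c["cy"]+c["fy"]*q[:,1]/q[:,2]]
def fit(cam,name,region,p0,z0=0):
    S=4
    ys,xs=np.nonzero(region);x0,x1,y0,y1=xs.min()-12,xs.max()+12,ys.min()-12,ys.max()+12
    T=cv2.GaussianBlur(cv2.resize(region[y0:y1,x0:x1].astype(np.float32),None,fx=S,fy=S,interpolation=cv2.INTER_NEAREST),(0,0),4)
    def cost(p):
        c,s=np.cos(p[2]/30),np.sin(p[2]/30);R=np.array([[c,-s,0],[s,c,0],[0,0,1]])
        I=np.zeros_like(T)
        for m in M[name]:
            uv=(proj(cam,m@R.T+[p[0],p[1],z0])-[x0,y0]+.5)*S
            h=cv2.convexHull(np.round(uv*16).astype(np.int32));cv2.fillConvexPoly(I,h,1.,cv2.LINE_AA if 0 else 8,4)
        return ((cv2.GaussianBlur(I,(0,0),4)-T)**2).sum()/T.sum()
    best=None
    for a in ([0] if "ring_c" in name or "lens" in name or "stamp" in name else [0,30,60,90,120,150]):
        r=minimize(cost,[*p0,np.radians(a)*30],method="Nelder-Mead",options=dict(initial_simplex=np.array([[p0[0]+i,p0[1]+j,np.radians(a)*30+k] for i,j,k in((0,0,0),(6,0,0),(0,6,0),(0,0,6))]),xatol=.1,fatol=1e-4))
        if best is None or r.fun<best.fun:best=r
    return best.x[0],best.x[1],np.degrees(best.x[2]/30)%180,best.fun
E
cat > m1.py <<'E'
from fit import *
for cam in("top","scene"):
    im=robot.camera(cam)
    print(cam)
    for n in names:
        for r in robot.cut_out(cam,n)[:5]:
            b=r["bbox"];p0=unproj(cam,[b[0],b[1]],H[n]/2)[0]
            print(n,round(r["confidence"],2),np.round(b).tolist(),np.round(fit(cam,n,r["region"],p0),2))
    hsv=cv2.cvtColor(im,cv2.COLOR_BGR2HSV);m=cv2.inRange(hsv,(14,90,60),(32,255,255))
    k,l,st,ce=cv2.connectedComponentsWithStats(m)
    for i in range(1,k):
        if 80<st[i,4]<900:
            p0=unproj(cam,ce[i],12)[0]
            if 380<p0[0]<600 and 200<p0[1]<500: print("brass",ce[i].round(),st[i,4],np.round(fit(cam,"spool_center",l==i,p0),2))
E
python3 m1.py
```

```text
top
spool_center 0.56 [247.0, 247.0, 12.0, 33.0] [4.3006e+02 2.7444e+02 1.5900e+01 1.0000e-02]
spool_center 0.56 [220.0, 208.0, 30.0, 15.0] [5.3080e+02 3.4455e+02 1.0909e+02 3.0000e-02]Traceback (most recent call last):
  File "m1.py", line 8, in <module>
    print(n,round(r["confidence"],2),np.round(b).tolist(),np.round(fit(cam,n,r["region"],p0),2))
                                                                   ~~~^^^^^^^^^^^^^^^^^^^^^^
  File "fit.py", line 29, in fit
    r=minimize(cost,[*p0,np.radians(a)*30],method="Nelder-Mead",options=dict(initial_simplex=np.array([[p0[0]+i,p0[1]+j,np.radians(a)*30+k] for i,j,k in((0,0,0),(6,0,0),(0,6,0),(0,0,6))]),xatol=.1,fatol=1e-4))
    res = _minimize_neldermead(fun, x0, args, callback, bounds=bounds,
                               **options)
    fxe = func(xe)
    fx = function(np.copy(x), *(wrapper_args + args))
  File "fit.py", line 24, in cost
    uv=(proj(cam,m@R.T+[p[0],p[1],z0])-[x0,y0]+.5)*S
        ~~~~^^^^^^^^^^^^^^^^^^^^^^^^^^
  File "fit.py", line 14, in proj
    c=robot.calibration(cam);E=np.array(c["extrinsics"],float);q=(P-E[:3,3])@E[:3,:3]
ValueError: time passes only in moves, steps and waits
```

```bash
cat >> look.py <<'E'
from functools import lru_cache
cal=lru_cache(None)(robot.calibration)
E
sed -i 's/=robot.calibration(cam)/=cal(cam)/' look.py fit.py; sed -i 's/print(n,round/np.set_printoptions(suppress=True);print(n,round/' m1.py
python3 m1.py
```

```text
top
vblock_center 0.68 [469.0, 246.0, 29.0, 27.0] [ 439.98 -265.3    10.15    0.  ]
spool_center 0.86 [197.0, 249.0, 16.0, 30.0] [432.02 396.91  26.79   0.05]
spool_center 0.68 [175.0, 205.0, 33.0, 13.0] [541.91 457.31  89.21   0.01]
spool_center 0.62 [246.0, 248.0, 12.0, 34.0] [431.54 275.17  16.91   0.01]
spool_center 0.53 [219.0, 207.0, 32.0, 13.0] [530.79 344.7  108.46   0.  ]
spool_center 0.46 [317.0, 173.0, 24.0, 24.0] [629.53  93.42  10.78   0.66]
big_ring_center 0.73 [316.0, 173.0, 24.0, 24.0] [623.07 104.87 177.09   0.26]
small_ring_center 0.57 [244.0, 173.0, 19.0, 20.0] [625.83 287.01 175.94   0.01]
pad_vblock 0.67 [464.0, 184.0, 46.0, 44.0] [ 600.79 -271.49   25.57    0.01]
pad_vblock 0.19 [466.0, 245.0, 23.0, 26.0] [ 448.79 -270.37   10.26    0.7 ]
pad_spool 0.69 [393.0, 173.0, 30.0, 39.0] [627.31 -88.83  14.07   0.01]
pad_big_ring 0.61 [315.0, 250.0, 42.0, 43.0] [434.16 105.96  38.52   0.  ]
pad_small_ring 0.84 [401.0, 243.0, 31.0, 27.0] [ 447.82 -106.63   77.46    0.  ]
lens_center 0.68 [278.0, 207.0, 16.0, 14.0] [534.48 194.44 178.95   0.01]
stamp_center 0.56 [432.0, 2
[... 843 characters left out ...]
.0] [ 600.67 -271.21   25.09    0.  ]
pad_spool 0.64 [317.0, 279.0, 50.0, 36.0] [628.27 -89.13  13.89   0.01]
pad_big_ring 0.83 [299.0, 175.0, 34.0, 31.0] [434.66 107.08  38.56   0.  ]
pad_big_ring 0.74 [366.0, 212.0, 28.0, 26.0] [613.52 112.02  21.86   0.88]
pad_small_ring 0.77 [246.0, 244.0, 37.0, 34.0] [ 448.4  -105.51  167.4     0.  ]
lens_center 0.5 [352.0, 168.0, 13.0, 18.0] [532.77 196.34   8.39   0.06]
stamp_center 0.82 [256.0, 290.0, 18.0, 21.0] [ 537.65 -184.22    4.4     0.01]
brass [409. 108.] 243 [542.86 459.18  89.9    0.01]
brass [362. 105.] 287 [432.06 397.18  25.57   0.01]
brass [384. 132.] 249 [532.57 345.56 109.17   0.01]
brass [338. 131.] 318 [432.21 276.51  15.89   0.01]
```

```bash
cat > plan.py <<'E'
import sys,numpy as np
from workcell import robot
x,y,z,yaw=map(float,sys.argv[1:5])
s=robot.get_state();R=np.array(s["orientation"]);p=np.array(s["eef_pos"])
d=R.T@(np.array([x,y,z])-p)
cur=np.degrees(np.arctan2(R[1,0],R[0,0]))
q1=np.degrees(s["joint_pos"][0]);q6=np.degrees(s["joint_pos"][5])
dq1=np.degrees(np.arctan2(y,x)-np.arctan2(p[1],p[0]))
print("t",round(s["t"],2),"p",p.round(1),"yaw",round(cur,1),"q6",round(q6,1),"open",round(s["opening"],1),"F",np.round(s["contact_force"],1))
for k in(-360,-180,0,180,360):
    sp=-(yaw+k-cur)
    if abs(sp)<=200: print("rows m:",(d/1000).round(4),"spin",round(sp,1),"-> q6~",round(q6+dq1+sp,1), "dist",round(float(np.linalg.norm(d))))
E
python3 plan.py 432 275.7 80 16
```

```text
t 1.85 p [175.9 547.5 231.3] yaw 162.2 q6 82.0 open 85.5 F [-0.5 -0.9  0. ]
rows m: [-0.327  -0.1805  0.1513] spin 146.2 -> q6~ 188.5 dist 403
rows m: [-0.327  -0.1805  0.1513] spin -33.8 -> q6~ 8.5 dist 403
```

```bash
python3 -m jog '[[0,-0.327,-0.1805,0.1513,-33.8],[0,-0.327,-0.1805,0.1513,-33.8],[0,-0.327,-0.1805,0.1513,-33.8],[0,-0.327,-0.1805,0.1513,-33.8],[0,-0.327,-0.1805,0.1513,-33.8],[0,-0.327,-0.1805,0.1513,-33.8],[0,-0.327,-0.1805,0.1513,-33.8],[0,-0.327,-0.1805,0.1513,-33.8],[0,-0.327,-0.1805,0.1513,-33.8],[0,-0.327,-0.1805,0.1513,-33.8],[0,-0.327,-0.1805,0.1513,-33.8],[0,-0.327,-0.1805,0.1513,-33.8]]' 40; python3 plan.py 432 275.7 4 16
```

```text
t: 3.05
eef_pos: [431.5, 276.7, 80.7]
orientation: [[-0.961, -0.277, 0.001], [-0.277, 0.961, 0.001], [-0.001, 0.001, -1.0]]
contact_force: [0.3, -0.3, -0.6]
opening: 85.6
t 3.05 p [431.5 276.7  80.7] yaw -163.9 q6 7.6 open 85.6 F [ 0.3 -0.3 -0.6]
rows m: [-0.0001 -0.0012  0.0767] spin 180.1 -> q6~ 187.6 dist 77
rows m: [-0.0001 -0.0012  0.0767] spin 0.1 -> q6~ 7.6 dist 77
rows m: [-0.0001 -0.0012  0.0767] spin -179.9 -> q6~ -172.4 dist 77
```

```bash
python3 -m jog '[[0,0,0,0.035,0],[0,0,0,0.06,0],[0,0,0,0.076,0],[0,0,0,0.076,0],[0.3,0,0,0.076,0],[0.5,0,0,0.076,0],[0.6,0,0,0.076,0],[0.7,0,0,0.076,0],[1,0,0,0.076,0],[1,0,0,0.076,0],[1,0,0,0.076,0],[1,0,0,0.076,0]]' 40; python3 -m jog '[[1,0,0,0,0],[1,0,0,-0.01,0],[1,0,0,-0.03,0],[1,0,0,-0.05,0],[1,0,0,-0.08,0],[1,0,0,-0.11,0],[1,0,0,-0.11,0],[1,0,0,-0.11,0]]'; python3 plan.py 627.8 -89 60 14
```

```text
t: 4.25
eef_pos: [432.8, 276.0, 5.0]
orientation: [[-0.961, -0.275, 0.002], [-0.275, 0.961, 0.001], [-0.002, 0.001, -1.0]]
contact_force: [-1.1, -1.1, 5.6]
opening: 23.0
t: 5.05
eef_pos: [432.3, 275.7, 114.5]
orientation: [[-0.961, -0.275, 0.001], [-0.275, 0.961, 0.001], [-0.001, 0.0, -1.0]]
contact_force: [-0.6, 0.2, -2.9]
opening: 23.4
t 5.05 p [432.3 275.7 114.5] yaw -164.0 q6 7.6 open 23.4 F [-0.6  0.2 -2.9]
rows m: [-0.0875 -0.4044  0.0545] spin 182.0 -> q6~ 149.0 dist 417
rows m: [-0.0875 -0.4044  0.0545] spin 2.0 -> q6~ -31.0 dist 417
rows m: [-0.0875 -0.4044  0.0545] spin -178.0 -> q6~ -211.0 dist 417
```

```bash
python3 -m jog '[[1,-0.0875,-0.404,0,2],[1,-0.0875,-0.404,0,2],[1,-0.0875,-0.404,0,2],[1,-0.0875,-0.404,0,2],[1,-0.0875,-0.404,0,2],[1,-0.0875,-0.404,0,2],[1,-0.0875,-0.404,0,2],[1,-0.0875,-0.404,0,2],[1,-0.0875,-0.404,0.02,2],[1,-0.0875,-0.404,0.054,2],[1,-0.0875,-0.404,0.054,2],[1,-0.0875,-0.404,0.054,2]]'; python3 plan.py 627.8 -89 9 14
cat > snap.py <<'E'
import sys,cv2
from workcell import robot
cam,n=sys.argv[1:3];u,v,w=map(int,sys.argv[3:6])
im=robot.camera(cam);h=w*3//4
c=im[max(0,v-h//2):v+h//2,max(0,u-w//2):u+w//2];cv2.imwrite(f"pics/{n}.png",cv2.resize(c,None,fx=640/w,fy=640/w,interpolation=cv2.INTER_CUBIC))
E
python3 snap.py scene v3 317 250 200
```

```text
t: 6.25
eef_pos: [625.1, -87.9, 57.9]
orientation: [[-0.97, -0.242, -0.006], [-0.242, 0.97, 0.002], [0.005, 0.003, -1.0]]
contact_force: [0.8, 0.5, -0.8]
opening: 23.2
t 6.25 p [625.1 -87.9  57.9] yaw -166.0 q6 -29.3 open 23.2 F [ 0.8  0.5 -0.8]
rows m: [-0.0026 -0.0019  0.0489] spin 180.0 -> q6~ 150.6 dist 49
rows m: [-0.0026 -0.0019  0.0489] spin -0.0 -> q6~ -29.4 dist 49
rows m: [-0.0026 -0.0019  0.0489] spin -180.0 -> q6~ -209.4 dist 49
```

View pics/v3.png

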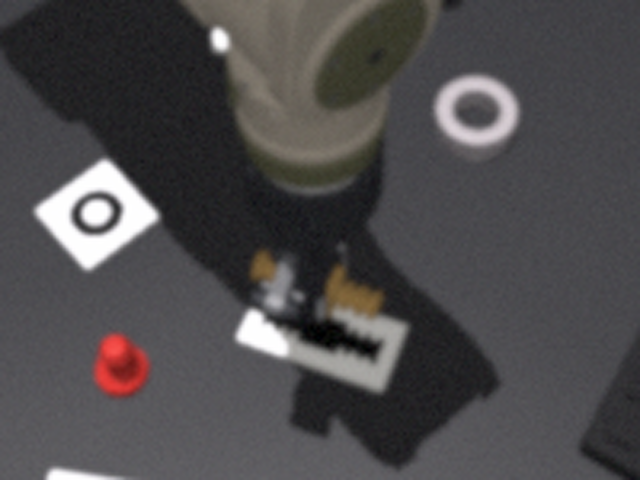

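```bash
python3 -m jog '[[1,0,0,0.02,0],[1,0,0,0.035,0],[1,0,0,0.042,0],[1,0,0,0.045,0],[1,0,0,0.045,0],[1,0,0,0.045,0]]'; python3 plan.py 627.8 -89 9 14
```

```text
t: 6.9
eef_pos: [628.2, -88.6, 16.1]
orientation: [[-0.97, -0.242, 0.002], [-0.242, 0.97, -0.0], [-0.002, -0.001, -1.0]]
contact_force: [0.2, -0.3, -2.2]
opening: 23.2
t 6.9 p [628.2 -88.6  16.1] yaw -166.0 q6 -29.3 open 23.2 F [ 0.2 -0.3 -2.2]
rows m: [ 0.0005 -0.0003  0.0071] spin 180.0 -> q6~ 150.7 dist 7
rows m: [ 0.0005 -0.0003  0.0071] spin 0.0 -> q6~ -29.3 dist 7
rows m: [ 0.0005 -0.0003  0.0071] spin -180.0 -> q6~ -209.3 dist 7
```

```bash
python3 -m jog '[[1,0,0,0.003,0],[1,0,0,0.0055,0],[1,0,0,0.007,0],[1,0,0,0.0075,0],[1,0,0,0.0075,0],[1,0,0,0.0075,0]]';python3 -m jog '[[0.7,0,0,0,0],[0.6,0,0,0,0],[0.5,0,0,0,0],[0.4,0,0,0,0],[0.3,0,0,-0.01,0],[0.2,0,0,-0.04,0],[0,0,0,-0.07,0],[0,0,0,-0.1,0],[0,0,0,-0.11,0],[0,0,0,-0.11,0]]'; python3 plan.py 623.4 105.5 80 0
```

```text
t: 7.5
eef_pos: [627.7, -88.7, 9.0]
orientation: [[-0.97, -0.242, 0.001], [-0.242, 0.97, -0.0], [-0.001, -0.001, -1.0]]
contact_force: [-3.2, 0.2, 7.1]
opening: 23.3
t: 8.5
eef_pos: [628.9, -89.0, 119.9]
orientation: [[-0.97, -0.242, 0.004], [-0.242, 0.97, -0.001], [-0.004, -0.002, -1.0]]
contact_force: [-0.1, 0.9, -0.4]
opening: 85.4
t 8.5 p [628.9 -89.  119.9] yaw -166.0 q6 -29.3 open 85.4 F [-0.1  0.9 -0.4]
rows m: [-0.0415  0.1901  0.0397] spin 194.0 -> q6~ 182.4 dist 199
rows m: [-0.0415  0.1901  0.0397] spin 14.0 -> q6~ 2.4 dist 199
rows m: [-0.0415  0.1901  0.0397] spin -166.0 -> q6~ -177.6 dist 199
```

```bash
python3 -m jog '[[0,-0.0415,0.19,0,0],[0,-0.0415,0.19,0,0],[0,-0.0415,0.19,0,0],[0,-0.0415,0.19,0,0],[0,-0.0415,0.19,0.03,0],[0,-0.0415,0.19,0.06,0],[0,-0.0415,0.19,0.07,0],[0,-0.0415,0.19,0.07,0],[0,-0.0415,0.19,0.07,0]]';python3 plan.py 623.4 105.5 3 14; python3 m1.py | grep -E "top|scene|spool"
```

```text
t: 9.4
eef_pos: [621.9, 105.4, 47.6]
orientation: [[-0.97, -0.241, -0.0], [-0.241, 0.97, 0.0], [0.0, 0.0, -1.0]]
contact_force: [0.5, 0.2, 0.4]
opening: 85.5
t 9.4 p [621.9 105.4  47.6] yaw -166.0 q6 -11.6 open 85.5 F [0.5 0.2 0.4]
rows m: [-0.0015 -0.0002  0.0446] spin 180.0 -> q6~ 168.3 dist 45
rows m: [-0.0015 -0.0002  0.0446] spin -0.0 -> q6~ -11.7 dist 45
rows m: [-0.0015 -0.0002  0.0446] spin -180.0 -> q6~ -191.7 dist 45
top
spool_center 0.82 [174.0, 204.0, 34.0, 6.0] [541.47 457.63  88.98   0.01]
spool_center 0.76 [197.0, 249.0, 16.0, 33.0] [429.47 394.96  29.05   0.04]
spool_center 0.76 [219.0, 208.0, 32.0, 17.0] [531.08 344.38 110.86   0.01]
spool_center 0.5 [392.0, 168.0, 10.0, 30.0] [631.35 -88.92  12.86   0.04]
pad_spool 0.77 [391.0, 173.0, 30.0, 43.0] [626.82 -89.15  15.01   0.48]
scene
spool_center 0.95 [316.0, 276.0, 40.0, 19.0] [624.22 -86.64  14.86   0.02]
spool_center 0.73 [250.0, 345.0, 58.0, 48.0] [ 609.49 -284.93   39.16    0.6 ]
spool_center 0.56 [415.0, 106.0, 10.0, 17.0] [546.71 475.16 105.94   0.54]
pad_spool 0.9 [319.0, 279.0, 51.0, 37.0] [628.38 -89.21  13.94   0.51]
pad_spool 0.37 [256.0, 290.0, 20.0, 22.0] [ 562.55 -156.69   40.57    1.22]
```

```bash
python3 -m jog '[[0,-0.001,0,0.025,0],[0,-0.001,0,0.044,0],[0,-0.001,0,0.044,0],[0.1,-0.001,0,0.044,0],[0.2,-0.001,0,0.044,0],[0.3,-0.001,0,0.044,0],[0.4,-0.001,0,0.044,0],[0.5,-0.001,0,0.044,0],[1,-0.001,0,0.044,0],[1,-0.001,0,0.044,0],[1,-0.001,0,0.044,0]]' 50; python3 -m jog '[[1,0,0,0,0],[1,0,0,-0.01,0],[1,0,0,-0.03,0],[1,0,0,-0.05,0],[1,0,0,-0.07,0],[1,0,0,-0.07,0],[1,0,0,-0.07,0]]'; python3 plan.py 434.4 106.5 73 14;python3 snap.py scene v4 366 205 120
```

```text
t: 11.6
eef_pos: [624.1, 105.8, 5.5]
orientation: [[-0.97, -0.242, 0.003], [-0.242, 0.97, -0.0], [-0.003, -0.001, -1.0]]
contact_force: [-1.1, -1.6, 6.3]
opening: 55.5
t: 12.3
eef_pos: [622.7, 106.1, 73.6]
orientation: [[-0.97, -0.242, 0.0], [-0.242, 0.97, 0.0], [-0.0, 0.0, -1.0]]
contact_force: [-0.2, -0.6, -3.9]
opening: 55.7
t 12.3 p [622.7 106.1  73.6] yaw -166.0 q6 -11.6 open 55.7 F [-0.2 -0.6 -3.9]
rows m: [0.1826 0.0459 0.0005] spin 180.0 -> q6~ 172.5 dist 188
rows m: [0.1826 0.0459 0.0005] spin -0.0 -> q6~ -7.5 dist 188
rows m: [0.1826 0.0459 0.0005] spin -180.0 -> q6~ -187.5 dist 188
```

View pics/v4.png

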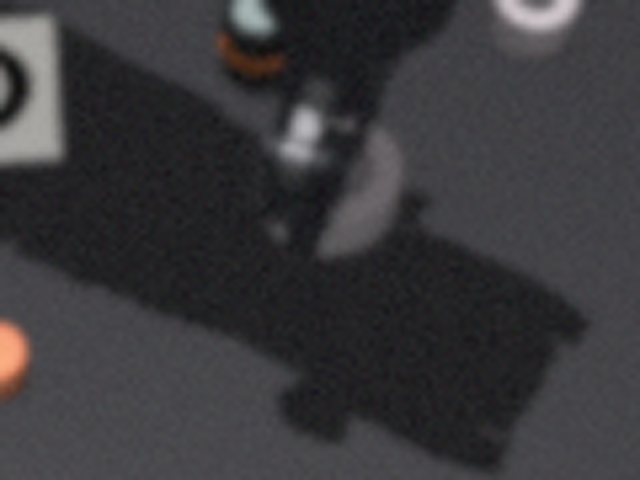

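```bash
python3 -m jog '[[1,0.183,0.046,0,0],[1,0.183,0.046,0,0],[1,0.183,0.046,0,0],[1,0.183,0.046,0,0],[1,0.183,0.046,0.02,0],[1,0.183,0.046,0.045,0],[1,0.183,0.046,0.055,0],[1,0.183,0.046,0.055,0],[1,0.183,0.046,0.055,0]]'; python3 plan.py 434.4 106.5 9 14
```

```text
t: 13.25
eef_pos: [433.9, 106.4, 18.3]
orientation: [[-0.97, -0.242, -0.001], [-0.242, 0.97, 0.0], [0.001, 0.0, -1.0]]
contact_force: [1.0, -0.3, -4.0]
opening: 54.9
t 13.25 p [433.9 106.4  18.3] yaw -166.0 q6 -10.5 open 54.9 F [ 1.  -0.3 -4. ]
rows m: [-0.0005  0.      0.0093] spin 180.0 -> q6~ 169.5 dist 9
rows m: [-0.0005  0.      0.0093] spin -0.0 -> q6~ -10.5 dist 9
rows m: [-0.0005  0.      0.0093] spin -180.0 -> q6~ -190.5 dist 9
```

```bash
python3 -m jog '[[1,0,0,0.003,0],[1,0,0,0.006,0],[1,0,0,0.0075,0],[1,0,0,0.0085,0],[1,0,0,0.0095,0],[1,0,0,0.0095,0],[1,0,0,0.0095,0]]'; python3 -m jog '[[0.3,0,0,0,0],[0.2,0,0,0,0],[0.1,0,0,0,0],[0,0,0,0,0],[0,0,0,-0.01,0],[0,0,0,-0.04,0],[0,0,0,-0.08,0],[0,0,0,-0.1,0],[0,0,0,-0.1,0]]'; python3 plan.py 626.5 287 80 14
```

```text
t: 13.95
eef_pos: [434.1, 106.4, 9.5]
orientation: [[-0.97, -0.242, 0.0], [-0.242, 0.97, 0.0], [-0.0, -0.0, -1.0]]
contact_force: [-2.4, -0.4, 3.3]
opening: 55.4
t: 14.85
eef_pos: [436.8, 106.6, 112.8]
orientation: [[-0.97, -0.242, 0.007], [-0.242, 0.97, 0.001], [-0.007, -0.001, -1.0]]
contact_force: [0.2, -0.2, 0.3]
opening: 85.4
t 14.85 p [436.8 106.6 112.8] yaw -166.0 q6 -10.5 open 85.4 F [ 0.2 -0.2  0.3]
rows m: [-0.2275  0.1292  0.0342] spin 180.0 -> q6~ 180.4 dist 264
rows m: [-0.2275  0.1292  0.0342] spin -0.0 -> q6~ 0.4 dist 264
rows m: [-0.2275  0.1292  0.0342] spin -180.0 -> q6~ -179.6 dist 264
```

```bash
python3 -m jog '[[0,-0.23,0.129,0,0],[0,-0.23,0.129,0,0],[0,-0.23,0.129,0,0],[0,-0.23,0.129,0,0],[0,-0.23,0.129,0,0],[0,-0.23,0.129,0,0],[0,-0.23,0.129,0.03,0],[0,-0.23,0.129,0.06,0],[0,-0.23,0.129,0.06,0],[0,-0.23,0.129,0.06,0]]';python3 plan.py 626.5 287 3.5 14; python3 m1.py | grep -E "top|scene|big_ring|lens"
```

```text
t: 15.85
eef_pos: [624.9, 286.8, 48.0]
orientation: [[-0.97, -0.242, -0.003], [-0.242, 0.97, -0.001], [0.003, -0.0, -1.0]]
contact_force: [0.5, -0.0, 0.2]
opening: 85.5
t 15.85 p [624.9 286.8  48. ] yaw -166.0 q6 4.0 open 85.5 F [ 0.5 -0.   0.2]
rows m: [-0.0017 -0.0002  0.0445] spin 180.0 -> q6~ 183.9 dist 44
rows m: [-0.0017 -0.0002  0.0445] spin -0.0 -> q6~ 3.9 dist 44
rows m: [-0.0017 -0.0002  0.0445] spin -180.0 -> q6~ -176.1 dist 44
top
big_ring_center 0.66 [316.0, 249.0, 24.0, 27.0] [433.05 106.64 172.37   0.28]
pad_big_ring 0.93 [315.0, 249.0, 45.0, 44.0] [434.28 106.18  38.86   0.19]
pad_big_ring 0.32 [402.0, 243.0, 28.0, 28.0] [ 452.2  -105.36  164.89    0.55]
lens_center 0.69 [279.0, 208.0, 13.0, 16.0] [533.93 195.     6.71   0.09]
lens_center 0.16 [243.0, 173.0, 17.0, 16.0] [622.35 284.1    4.1    0.04]
scene
big_ring_center 0.62 [299.0, 174.0, 24.0, 22.0] [431.11 109.83   1.08   0.04]
pad_big_ring 0.75 [300.0, 177.0, 36.0, 28.0] [435.88 104.94  39.91   0.8 ]
lens_center 0.57 [356.0, 169.0, 15.0, 22.0] [532.88 197.46   8.75   0.02]
```

```bash
python3 -m jog '[[0,-0.001,0,0.025,0],[0,-0.001,0,0.045,0],[0,-0.001,0,0.045,0],[0.2,-0.001,0,0.045,0],[0.3,-0.001,0,0.045,0],[0.4,-0.001,0,0.045,0],[0.5,-0.001,0,0.045,0],[0.6,-0.001,0,0.045,0],[1,-0.001,0,0.045,0],[1,-0.001,0,0.045,0],[1,-0.001,0,0.045,0],[1,-0.001,0,0.045,0]]' 40; python3 -m jog '[[1,0,0,0,0],[1,0,0,-0.01,0],[1,0,0,-0.03,0],[1,0,0,-0.06,0],[1,0,0,-0.1,0],[1,0,0,-0.1,0],[1,0,0,-0.1,0]]'; python3 plan.py 448 -106 103 14
```

```text
t: 18.15
eef_pos: [627.7, 287.7, 5.3]
orientation: [[-0.97, -0.242, 0.002], [-0.242, 0.97, 0.001], [-0.002, 0.0, -1.0]]
contact_force: [-1.1, -0.6, 6.0]
opening: 36.4
t: 18.85
eef_pos: [627.8, 287.7, 105.7]
orientation: [[-0.97, -0.242, 0.003], [-0.242, 0.97, 0.001], [-0.003, 0.0, -1.0]]
contact_force: [-0.1, -0.3, -1.8]
opening: 36.1
t 18.85 p [627.8 287.7 105.7] yaw -166.0 q6 4.0 open 36.1 F [-0.1 -0.3 -1.8]
rows m: [ 0.2697 -0.3385  0.0018] spin 180.0 -> q6~ 146.0 dist 433
rows m: [ 0.2697 -0.3385  0.0018] spin -0.0 -> q6~ -34.0 dist 433
rows m: [ 0.2697 -0.3385  0.0018] spin -180.0 -> q6~ -214.0 dist 433
```

```bash
python3 -m jog '[[1,0.27,-0.338,0,0],[1,0.27,-0.338,0,0],[1,0.27,-0.338,0,0],[1,0.27,-0.338,0,0],[1,0.27,-0.338,0,0],[1,0.27,-0.338,0,0],[1,0.27,-0.338,0,0],[1,0.27,-0.338,0,0],[1,0.27,-0.338,0,0],[1,0.27,-0.338,0.04,0],[1,0.27,-0.338,0.07,0],[1,0.27,-0.338,0.07,0]]'; python3 -m jog '[[1,0,0,0.008,0],[1,0,0,0.014,0],[1,0,0,0.014,0],[1,0,0,0.014,0]]';python3 plan.py 448 -106 9.3 14
```

```text
t: 20.05
eef_pos: [441.8, -104.3, 29.7]
orientation: [[-0.971, -0.241, -0.009], [-0.241, 0.971, 0.004], [0.008, 0.006, -1.0]]
contact_force: [-0.0, 0.7, -2.2]
opening: 35.7
t: 20.45
eef_pos: [447.4, -105.8, 20.6]
orientation: [[-0.97, -0.242, 0.001], [-0.242, 0.97, -0.0], [-0.001, -0.001, -1.0]]
contact_force: [0.3, -0.3, -0.5]
opening: 36.1
t 20.45 p [ 447.4 -105.8   20.6] yaw -166.0 q6 -37.4 open 36.1 F [ 0.3 -0.3 -0.5]
rows m: [-0.0005 -0.0003  0.0113] spin 180.0 -> q6~ 142.7 dist 11
rows m: [-0.0005 -0.0003  0.0113] spin 0.0 -> q6~ -37.3 dist 11
rows m: [-0.0005 -0.0003  0.0113] spin -180.0 -> q6~ -217.3 dist 11
```

```bash
python3 -m jog '[[1,0,0,0.003,0],[1,0,0,0.006,0],[1,0,0,0.009,0],[1,0,0,0.0105,0],[1,0,0,0.0115,0],[1,0,0,0.0115,0],[1,0,0,0.0115,0]]'; python3 -m jog '[[0.55,0,0,0,0],[0.45,0,0,0,0],[0.35,0,0,0,0],[0.2,0,0,0,0],[0,0,0,0,0],[0,0,0,-0.02,0],[0,0,0,-0.05,0],[0,0,0,-0.08,0],[0,0,0,-0.11,0],[0,0,0,-0.11,0],[0,0,0,-0.11,0]]'; python3 plan.py 440.3 -264.6 60 9.6
```

```text
t: 21.15
eef_pos: [446.6, -105.8, 9.2]
orientation: [[-0.97, -0.242, -0.0], [-0.242, 0.97, 0.0], [0.0, 0.0, -1.0]]
contact_force: [-3.3, 1.6, 8.6]
opening: 36.1
t: 22.25
eef_pos: [447.3, -106.0, 119.0]
orientation: [[-0.97, -0.242, 0.002], [-0.242, 0.97, -0.001], [-0.001, -0.001, -1.0]]
contact_force: [-1.3, 0.3, -0.2]
opening: 85.2
t 22.25 p [ 447.3 -106.   119. ] yaw -166.0 q6 -37.4 open 85.2 F [-1.3  0.3 -0.2]
rows m: [ 0.0452 -0.1521  0.0591] spin 184.4 -> q6~ 129.4 dist 169
rows m: [ 0.0452 -0.1521  0.0591] spin 4.4 -> q6~ -50.6 dist 169
rows m: [ 0.0452 -0.1521  0.0591] spin -175.6 -> q6~ -230.6 dist 169
```

```bash
python3 -m jog '[[0,0.045,-0.152,0,4.4],[0,0.045,-0.152,0,4.4],[0,0.045,-0.152,0,4.4],[0,0.045,-0.152,0,4.4],[0,0.045,-0.152,0.03,4.4],[0,0.045,-0.152,0.055,4.4],[0,0.045,-0.152,0.055,4.4],[0,0.045,-0.152,0.055,4.4],[0,0.045,-0.152,0.055,4.4]]';python3 plan.py 440.3 -264.6 6 9.6; python3 m1.py | grep -E "top|scene|small_ring|stamp"
```

```text
t: 23.15
eef_pos: [440.4, -264.2, 64.2]
orientation: [[-0.986, -0.167, 0.001], [-0.167, 0.986, -0.0], [-0.001, -0.001, -1.0]]
contact_force: [-0.4, 0.1, 0.5]
opening: 85.0
t 23.15 p [ 440.4 -264.2   64.2] yaw -170.4 q6 -49.6 open 85.0 F [-0.4  0.1  0.5]
rows m: [ 0.0002 -0.0004  0.0582] spin 180.0 -> q6~ 130.4 dist 58
rows m: [ 0.0002 -0.0004  0.0582] spin 0.0 -> q6~ -49.6 dist 58
rows m: [ 0.0002 -0.0004  0.0582] spin -180.0 -> q6~ -229.6 dist 58
top
small_ring_center 0.55 [401.0, 243.0, 21.0, 13.0] [ 445.64 -106.69    0.84    0.08]
pad_small_ring 0.85 [402.0, 244.0, 30.0, 29.0] [ 448.22 -106.67   76.82    0.41]
stamp_center 0.5 [316.0, 249.0, 24.0, 23.0] [431.71  90.12  10.88   0.72]
stamp_center 0.42 [431.0, 207.0, 14.0, 13.0] [ 537.59 -184.42    9.07    0.01]
scene
small_ring_center 0.62 [245.0, 238.0, 16.0, 20.0] [ 443.89 -103.51    6.62    0.03]
pad_small_ring 0.88 [246.0, 242.0, 34.0, 31.0] [ 450.1  -104.6    75.5     0.81]
stamp_center 0.56 [256.0, 290.0, 13.0, 18.0] [ 537.63 -183.43   16.46    0.04]
```

```bash
python3 -m jog '[[0,0,0,0.025,0],[0,0,0,0.045,0],[0,0,0,0.058,0],[0.2,0,0,0.058,0],[0.3,0,0,0.058,0],[0.4,0,0,0.058,0],[0.5,0,0,0.058,0],[0.6,0,0,0.058,0],[1,0,0,0.058,0],[1,0,0,0.058,0],[1,0,0,0.058,0],[1,0,0,0.058,0]]' 70; python3 -m jog '[[1,0,0,0,0],[1,0,0,-0.01,0],[1,0,0,-0.03,0],[1,0,0,-0.06,0],[1,0,0,-0.1,0],[1,0,0,-0.1,0],[1,0,0,-0.1,0]]'; python3 plan.py 600.7 -271.3 105 25.3
```

```text
t: 25.45
eef_pos: [440.6, -264.8, 6.6]
orientation: [[-0.986, -0.167, 0.002], [-0.167, 0.986, -0.001], [-0.002, -0.002, -1.0]]
contact_force: [-1.1, 0.8, 6.1]
opening: 39.0
t: 26.15
eef_pos: [439.8, -264.2, 105.6]
orientation: [[-0.986, -0.167, 0.001], [-0.167, 0.986, -0.0], [-0.0, -0.001, -1.0]]
contact_force: [-0.2, 0.4, -6.9]
opening: 39.3
t 26.15 p [ 439.8 -264.2  105.6] yaw -170.4 q6 -49.6 open 39.3 F [-0.2  0.4 -6.9]
rows m: [-0.1575 -0.0338  0.0007] spin 164.3 -> q6~ 121.4 dist 161
rows m: [-0.1575 -0.0338  0.0007] spin -15.7 -> q6~ -58.6 dist 161
rows m: [-0.1575 -0.0338  0.0007] spin -195.7 -> q6~ -238.6 dist 161
```

```bash
python3 -m jog '[[1,-0.157,-0.034,0,-15.7],[1,-0.157,-0.034,0,-15.7],[1,-0.157,-0.034,0,-15.7],[1,-0.157,-0.034,0,-15.7],[1,-0.157,-0.034,0.03,-15.7],[1,-0.157,-0.034,0.06,-15.7],[1,-0.157,-0.034,0.08,-15.7],[1,-0.157,-0.034,0.082,-15.7],[1,-0.157,-0.034,0.082,-15.7],[1,-0.157,-0.034,0.082,-15.7]]';python3 plan.py 600.7 -271.3 10.6 25.3
```

```text
t: 27.15
eef_pos: [600.6, -271.8, 23.8]
orientation: [[-0.904, -0.427, 0.0], [-0.427, 0.904, -0.0], [-0.0, -0.0, -1.0]]
contact_force: [-0.6, -0.2, -6.2]
opening: 39.1
t 27.15 p [ 600.6 -271.8   23.8] yaw -154.7 q6 -56.6 open 39.1 F [-0.6 -0.2 -6.2]
rows m: [-0.0003  0.0004  0.0132] spin 180.0 -> q6~ 123.4 dist 13
rows m: [-0.0003  0.0004  0.0132] spin -0.0 -> q6~ -56.6 dist 13
rows m: [-0.0003  0.0004  0.0132] spin -180.0 -> q6~ -236.6 dist 13
```

```bash
python3 -m jog '[[1,0,0,0.004,0],[1,0,0,0.008,0],[1,0,0,0.011,0],[1,0,0,0.0125,0],[1,0,0,0.0135,0],[1,0,0,0.0135,0],[1,0,0,0.0135,0]]'; python3 -m jog '[[0.5,0,0,0,0],[0.4,0,0,0,0],[0.3,0,0,0,0],[0.15,0,0,0,0],[0,0,0,0,0],[0,0,0,-0.02,0],[0,0,0,-0.05,0],[0,0,0,-0.08,0],[0,0,0,-0.12,0],[0,0,0,-0.16,0],[0,0,0,-0.2,0],[0,0,0,-0.2,0]]'; python3 plan.py 400 0 220 10
```

```text
t: 27.85
eef_pos: [600.3, -271.6, 10.7]
orientation: [[-0.904, -0.427, 0.0], [-0.427, 0.904, -0.0], [-0.0, -0.0, -1.0]]
contact_force: [-3.2, 1.3, 0.8]
opening: 39.1
t: 29.05
eef_pos: [603.1, -273.2, 217.3]
orientation: [[-0.904, -0.427, 0.01], [-0.427, 0.904, -0.006], [-0.007, -0.01, -1.0]]
contact_force: [0.9, -0.2, 0.7]
opening: 85.2
t 29.05 p [ 603.1 -273.2  217.3] yaw -154.7 q6 -56.6 open 85.2 F [ 0.9 -0.2  0.7]
rows m: [ 0.0668  0.3337 -0.0064] spin 195.3 -> q6~ 163.1 dist 340
rows m: [ 0.0668  0.3337 -0.0064] spin 15.3 -> q6~ -16.9 dist 340
rows m: [ 0.0668  0.3337 -0.0064] spin -164.7 -> q6~ -196.9 dist 340
```

```bash
python3 -m jog '[[0,-0.03,0.649,0,0],[0,-0.03,0.649,0,0],[0,-0.03,0.649,0,0],[0,-0.03,0.649,0,0],[0,-0.03,0.649,0,0],[0,-0.03,0.649,0,0],[0,-0.03,0.649,0,0],[0,-0.03,0.649,0,0],[0,-0.03,0.649,0,0],[0,-0.03,0.649,0,0],[0,-0.03,0.649,0,0],[0,-0.03,0.649,0,0]]'; python3 -m jog '[[0,0,0,0,0],[0,0,0,0,0],[0,0,0,0,0],[0,0,0,0,0]]'
cat > m2.py <<'E'
from fit import *
np.set_printoptions(suppress=True)
T=dict(vblock_center=(600.7,-271.3,25.3),spool_center=(627.8,-89,14),big_ring_center=(434.4,106.5,0),small_ring_center=(448,-106,0),lens_center=(533.6,195.4,0),stamp_center=(537.9,-184.5,0))
for cam in("top","scene"):
    im=robot.camera(cam);cv2.imwrite(f"pics/end_{cam}.png",cv2.resize(im[130:330,230:540] if cam=="top" else im[60:390,140:480],None,fx=2,fy=2,interpolation=cv2.INTER_CUBIC))
    for n,t in T.items():
        for r in robot.cut_out(cam,n):
            b=r["bbox"];p0=unproj(cam,b[:2],H[n]/2)[0]
            if np.hypot(*(p0-t[:2]))<40:
                f=np.array(fit(cam,n,r["region"],p0,0 if n[0] in"l" or n[:2]=="st" else 4));print(cam,n,(f[:2]-t[:2]).round(1),"yaw",round(f[2]-t[2],1),round(f[3],2))
E
python3 m2.py
```

```text
t: 30.25
eef_pos: [368.0, 283.8, 209.8]
orientation: [[-0.904, -0.427, 0.0], [-0.427, 0.904, 0.0], [-0.001, 0.0, -1.0]]
contact_force: [1.8, 0.4, -0.2]
opening: 85.3
t: 30.65
eef_pos: [369.9, 281.0, 209.8]
orientation: [[-0.905, -0.425, -0.0], [-0.425, 0.905, -0.0], [0.0, -0.0, -1.0]]
contact_force: [-0.1, -0.4, -0.0]
opening: 85.3
top vblock_center [-1.5 -0.2] yaw 1.4 0.01
top spool_center [-1.5  0.2] yaw 0.2 0.03
top big_ring_center [-0.4  0.4] yaw 1.7 0.5
top small_ring_center [-2.5 -0.6] yaw 5.3 0.04
top lens_center [-0.2  0.1] yaw 3.3 0.01
top stamp_center [ 0.6 -1.4] yaw 177.4 0.01
scene vblock_center [-0.7  0.8] yaw -2.0 0.03
scene spool_center [-2.3  0.7] yaw 0.8 0.01
scene big_ring_center [-1.8  1.6] yaw 3.2 0.14
scene small_ring_center [-2.3  0.7] yaw 0.4 0.01
scene lens_center [-1.5  2.5] yaw 7.3 0.11
scene stamp_center [0.3 0.9] yaw 12.7 0.0
```

View pics/end_top.png

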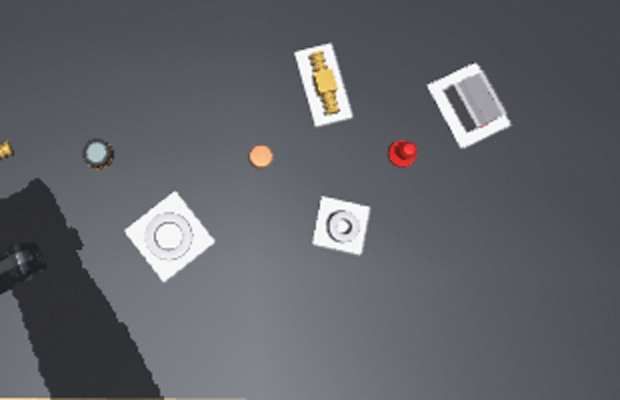

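View pics/end_scene.png

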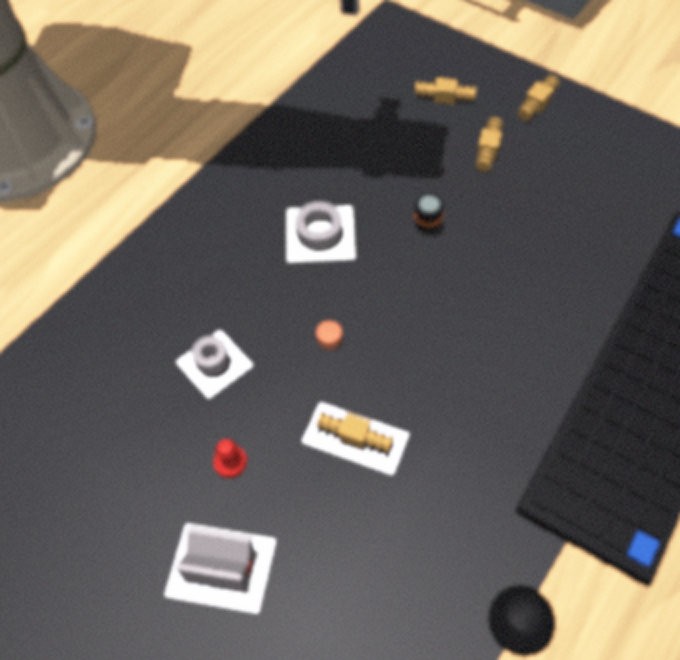

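Both pictures show all four parts flat on their own pads: V-block at top-crop (480,98), spool at (323,82), big ring at (168,236) and small ring at (344,226). The lens at (97,153) and the stamp at (403,153) are still upright where they were, and the gripper is clear.

```bash
python3 -c "
from workcell import robot
print(robot.job_done())"
```

```text
the job is handed in; nothing more can be done
None
```

All four parts are on their own pads, and I handed the job in at about 31 s of the 122 s allowed. I moved the spool that started nearest the base, then the big ring, the small ring and the V-block. Each was lowered to contact before release.

- **Position:** in the last fits from both cameras, every part was within about 3 mm of its pad centre; the limit is 12 mm.
- **Turn:** the V-block and spool were within about 2° of their footprints; the limit is 0.2 rad, about 11°.
- **Lens and stamp:** both looked upright. The fits put them within 3 mm of where they started, which is within the measuring error.
- **Weaker checks:** the big ring's outline fit was poor (0.5 from the top, 0.14 from the scene camera). The lens fit from the scene camera was also only fair (0.11). For both, I relied on the pictures, which show the ring centred and flat and the lens standing. I judged tilt and height from the pictures and from the contact heights during lowering, not by direct measurement.

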